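# Lock a relief valve onto a mini keg and prove it by a measured tug

## Task

Take the grey relief valve with the red trim and push it straight down over the keg's gas post, the one with the red ring, until its catch snaps under the post's lip and it sits fully home; press firmly but never with more than about 45 N. Then prove that it has locked: pull it straight up with slowly rising force until the pull is about 16 N (never over 22 N), hold that for half a second, ease off and let go, so that the valve is left locked and upright on the gas post. Do not lift, tip or shove the keg, and leave the black coupling and the other things on the worktop alone.

Things in the scene. Friction and masses are not known exactly. Their poses are not given: they have to be found in the camera images.
- valve: Grey ball-lock relief valve with red trim, loose, about 0.17 kg, standing on its open end on a pale ribbed mat (5 mm thick). Origin: centre of the underside of its skirt; z up its axis; x along its side arm. Skirt 33 mm across, 30 mm high, with a 22 mm bore 27 mm deep, open below; inside, 6 mm up, four sprung steel balls snap under the lip of a post. Total height 66 mm.
- valve_grip (a point): Point on the valve's axis 49 mm above its origin, where to put the TCP: the middle of the dark grey rubber-coated grip block, 26 mm wide between its two flat sides (valve y) and 22 mm the other way, from 33 to 64 mm up (tips just above the skirt). The side arm, 19 mm thick, sticks out along the valve's x at 46 mm up, to 50 mm from the axis, so the fingers close along y; grip firmly.
- black_coupling: Black beer coupling of nearly the same shape (33 mm across, 64 mm high, side arm of 38 mm at 46 mm up along its x); loose, not wanted here, to be left alone. Origin: centre of the underside; z up. It may stand where the valve stood in another start.
- keg: Stainless mini keg, 150 mm across, full, about 3.6 kg, standing loose. Origin: centre of the underside; z up. Its black screw cap (88 mm across, top 162 mm up) carries two upright steel posts 42 mm apart, on the keg's x axis: gas at +x, beer at -x.
- gas_post (a point): Centre of the seat of the gas post, the top of a flat steel nut 31 mm across on a red ring 39 mm across, 171 mm above the worktop; z up along the post. A 13 mm shank carries a screwed-in head: a lip 20 mm across and 2.5 mm thick, its underside nominally 14.5 mm up, then a cone narrowing to 13 mm at the top, nominally 22 mm up. The valve is home when its origin lies on this point.
- gas_lip (a point): Nominal centre of the underside of the gas post's lip, 14.5 mm above the seat; the head really sits up to 3.5 mm higher or lower from keg to keg. Pushing the balls over it takes 3 to 10 N. Locked, the valve has 2 to 9 mm of free play upward before the balls meet the lip and it stops hard (let go, it sinks back); not locked, it comes off with a few newtons. Over 30 N tears off even a locked valve.
- beer_post (a point): The same point on the beer post, which has a black ring instead of the red one and otherwise looks the same; to be left empty.
- tumbler_a: Clear glass tumbler, 77 mm across, 89 mm high, standing at the left; bystander. Origin: centre of its underside.
- tap_spanner: Flat steel tap spanner, 158 x 48 x 5 mm, lying at the right; bystander. Origin: centre of its underside.
- shot_a: Clear shot glass, 48 mm across, 61 mm high, at the back; bystander. Origin: centre of its underside.
- bitters_a: Brown dropper bottle, 34 mm across, 102 mm high, at the back right; bystander. Origin: centre of its underside.
- stopper_1: Black bottle stopper standing on its pale knob, 28 mm across, 47 mm high, at the back right; bystander. Origin: centre of its underside.

How it is judged:
By the outcome, as a careful person would: the job done as asked, in the order asked, and still so for the second after the job is handed in, with the robot touching nothing.
It also fails if it takes over 72 s, if anything falls off the work surface, if the arm or the gripper's body presses on something with over 40 N, if the wrist force passes 120 N, or if a joint passes its speed limit or range.

## Robot

A 6-joint arm with a two-finger parallel gripper is mounted at the origin on a cart in front of the work surface, level with it; the furniture and walls round the work are solid. World frame = base frame: x ahead of the robot, y to its left, z up, the work surface at z = 0. Lengths are in m, angles in rad, forces in N, time in s.
With the tool pointing down it reaches from about 0.4 to 0.825 m from the base axis. Payload 7 kg.
Tool frame: the origin (TCP) lies between the finger pads, 19 mm behind the fingertips; this is the grasp point; z points along the fingers, y is the line along which they close (so a half turn about z gives the same grasp; the last joint's range is limited). The gripper opens to 88 mm and grips with 3 to 60 N. Pads are 19 mm wide; open, the fingers measure 130 mm over their backs; the gripper's body (78 mm by 193 mm) begins 47 mm behind the grasp point.
Start: joints at [-1.024, 0.359, 0.012, 0, -1.224, -0.288], TCP at [0.173, -0.653, 0.245] pointing down, gripper open.
Joint ranges: [-3.07, 3.07], [-1.43, 2.12], [-1.02, 1.25], [-3.03, 1.67], [-3.05, -0], [-3.03, 3.03]. Speed limits (rad/s): [2.39, 2.39, 3.01, 3.14, 3.14, 3.14].

## Interface

Orientations are given as a unit quaternion [w, x, y, z].
In Python, from bench import robot, read_camera, get_calibration, nets gives the robot as it stands.
- The arm moves only by the tool move_arm, never from a script. Its argument "rows" is a list of rows, each a list of 5 numbers: the shift along the tool's x, y, z in mm, then the turn about the tool's z in units of 8 degrees (1.0 is 8 degrees), then the opening, from -1 (shut) to 1 (fully open). A call has 1 to 5 rows; each row shifts and turns the commanded pose from where the row before left it, along the tool's axes as they then stand; what a row does not reach is not made up. A row lasts 1/8 s, in which the tool goes at most 62.5 mm and 10.7 degrees, less where a joint would pass 70% of its speed; a pose out of reach is approached as far as the arm can. A call with a gripper value outside its range is refused whole. The fingers move at their own pace and stop on an object; the grip force is fixed at half the most. Time passes only in rows, so rows that do not move let the fingers close. It gives the time, the measured TCP pose, the force, the opening and the grip force at its end, in the units of the state.
- robot.get_obs(): the state, without advancing time (a new reading comes with each control period).
- read_camera(name): name is "scene" or "side" or "wrist"; returns the picture (384x512x3 uint8, blue, green, red); there is no depth.
- get_calibration(name): a dict with "vertical_fov" (degrees; the focal length in pixels is half the picture's height over the tangent of half this angle, whatever the lens; pixels are square), "cx", "cy" (the principal point, pixels), "rvec" (rotation vector, rad) and "tvec" (3), from world to camera coordinates, as OpenCV has them. Camera axes: x right, y down, z forward; pixel columns grow to the right and rows downward; lengths in m; the calibration is good to about 2 mm. The wrist camera is an equidistant fisheye: a pixel r from the principal point sees the ray r / f radians off the axis. A picture is of the moment at which its call begins: read the wrist's pose just before it. get_calibration takes no time and is no camera call; for the wrist camera it gives the pose at the moment of the call.
- robot.hand_in(): hands the job in; it is judged then, once.
Trained networks look in the newest picture that a camera, given by its name, has taken for a name from the list of things; names that differ only in an ending like _2 or _b are one class to them, and where a whole thing is asked for, a point or a joint stands for the part that bears it (a point fixed in the world has none). Each returns a list of dicts, best first, with "conf" (0 to 1); they miss things now and then, are a little off and sometimes report something else, mostly with a low value. They report only what shows in the picture. A call takes as long as a camera call.
- nets.look_for(camera, target): "at" ([x, y, z] in m, in world coordinates, good to about 4 mm: the middle of the surface that is visible of it).
The state is a dict: "time": time; "joint_pos": joint angles; "qd": joint speeds; "tau": joint torques, N m; "ee_pos": TCP position; "ee_rot": TCP orientation; "force": force on the tool from outside, world axes, zero at the start; "moment": the same for the moment, N m; "grip_width": finger opening in m; "gripper_force": force on a finger pad.
Only numpy, scipy, OpenCV 4.12 (cv2) and the standard library are available. Lean on these libraries where they do the work, as an engineer would, in place of code of your own. Each camera call takes 0.05 s, during which the arm holds its last target. There are 200 camera calls.

## Working session

There is one attempt and no reset: what is moved stays moved. The work goes in short steps, Python scripts to look and compute and a tool call to move; the robot and the scene stay as the last step left them, time stands still between calls to the robot, and variables do not carry over. Pictures are saved under pics/ and viewed, at most 10 in all, crops included, and the job is handed in when it is done.

Besides the shell and the picture viewer there is one more tool, called after "Emit:" by a JSON object that holds its "api" and its "payload", one argument or row to a line. move_arm: Moves the arm, as the interface text tells. Its arguments: {"type":"object","properties":{"rows":{"type":"array"}},"required":["rows"]}

```bash
mkdir -p pics; cat > h.py <<'E'
import numpy as np, cv2
from bench import robot, read_camera, get_calibration, nets
def cal(n):
    c=get_calibration(n); f=192/np.tan(np.radians(c["vertical_fov"])/2)
    return f,c["cx"],c["cy"],cv2.Rodrigues(np.array(c["rvec"],float))[0],np.array(c["tvec"],float).ravel()
def proj(c,p,fish=False):
    f,cx,cy,R,t=c; q=R@np.array(p)+t
    if fish:
        r=np.hypot(q[0],q[1]); th=np.arctan2(r,q[2]); return np.array([cx+f*th*q[0]/r,cy+f*th*q[1]/r])
    return np.array([cx+f*q[0]/q[2],cy+f*q[1]/q[2]])
def ray(c,uv,fish=False):
    f,cx,cy,R,t=c; x,y=(uv[0]-cx)/f,(uv[1]-cy)/f
    if fish:
        r=np.hypot(x,y); d=np.array([np.sin(r)*x/r,np.sin(r)*y/r,np.cos(r)])
    else: d=np.array([x,y,1.])
    d=R.T@d; return -R.T@t, d/np.linalg.norm(d)
def tri(rs):
    A=sum(np.eye(3)-np.outer(d,d) for o,d in rs); b=sum((np.eye(3)-np.outer(d,d))@o for o,d in rs)
    return np.linalg.solve(A,b)
E
python3 - <<'E'
from h import *
for n in ["scene","side"]:
    im=read_camera(n); cv2.imwrite(f"pics/{n}0.png",im); c=cal(n)
    print(n,c[0],-c[3].T@c[4])
    for t in ["valve","valve_grip","black_coupling","keg","gas_post","gas_lip","beer_post"]:
        for r in nets.look_for(n,t)[:2]: print(n,t,np.round(r["at"],3),round(r["conf"],2),proj(c,r["at"]).round())
o=robot.get_obs();print(o["time"],o["ee_pos"],o["ee_rot"])
E
python3 -c "
import cv2,numpy as np
a=[cv2.imread(f'pics/{n}0.png') for n in('scene','side')]
cv2.imwrite('pics/both.png',np.hstack(a)[:, :])" 
```

```text
scene 352.2363272038825 [-0.15023036  0.55109092  0.71827231]
scene valve [ 0.452 -0.027  0.048] 0.63 [274. 227.]
scene valve_grip [ 0.452 -0.028  0.052] 0.68 [274. 226.]
scene valve_grip [0.406 0.206 0.117] 0.21 [218. 252.]
scene black_coupling [ 0.454 -0.176  0.046] 0.57 [308. 209.]
scene keg [0.405 0.211 0.12 ] 0.62 [216. 252.]
scene gas_post [0.404 0.206 0.12 ] 0.97 [218. 251.]
scene gas_lip [0.406 0.202 0.121] 0.68 [219. 250.]
scene beer_post [0.408 0.205 0.12 ] 0.78 [218. 251.]
side 386.29141056531193 [ 0.08567016 -0.94835732  0.97322551]
side keg [0.415 0.118 0.088] 0.57 [207. 189.]
side gas_post [0.419 0.116 0.09 ] 0.8 [208. 188.]
side gas_lip [0.418 0.118 0.091] 0.91 [208. 188.]
side beer_post [0.417 0.12  0.093] 0.6 [207. 187.]
0.8 [ 0.17272724 -0.65250265  0.24540364] [-1.22518025e-07 -1.29057106e-01  9.91637163e-01 -2.90910599e-05]
```

View pics/scene0.png

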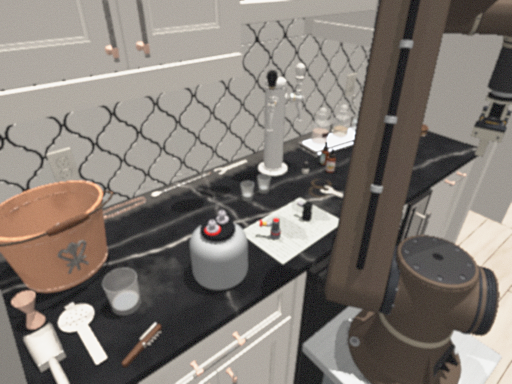

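View pics/side0.png

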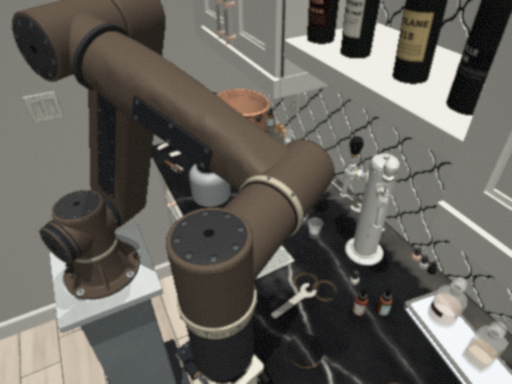

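The scene view shows the keg at about (218,250), with the red-ringed gas post at (211,229) and the beer post at (222,217). The valve is on the mat at (274,228) with its arm pointing left, and the black coupling is at (306,211). In the side view the arm hides the valve and most of the posts, so I'll bring the wrist over.

Emit:
{"api": "move_arm", "payload": {
  "rows": [
    [-20,20,-20,0,1],
    [-35,45,-20,0,1],
    [-35,45,-20,0,1],
    [-35,45,-20,0,1],
    [-35,45,0,0,1]
  ]
}}

```text
time: 1.42
ee_pos: [0.2771, -0.4172, 0.3273]
ee_rot: [0.001, -0.129, 0.992, -0.001]
force: [1.3, 0.8, -0.9]
grip_width: 0.0875
gripper_force: 0.0
```

Emit:
{"api": "move_arm", "payload": {
  "rows": [
    [-35,45,0,0,1],
    [-35,45,0,0,1],
    [-35,45,0,0,1],
    [-35,45,0,0,1],
    [-35,45,0,0,1]
  ]
}}

```text
time: 2.05
ee_pos: [0.3881, -0.1542, 0.3259]
ee_rot: [0.001, -0.129, 0.992, -0.0]
force: [1.8, -0.7, 0.6]
grip_width: 0.0882
gripper_force: 0.0
```

Emit:
{"api": "move_arm", "payload": {
  "rows": [
    [-25,40,0,0,1],
    [-15,20,0,0,1],
    [0,0,0,0,1],
    [0,0,0,0,1]
  ]
}}

```text
time: 2.55
ee_pos: [0.4109, -0.0879, 0.3254]
ee_rot: [0.0, -0.129, 0.992, -0.0]
force: [-0.6, -0.5, 0.2]
grip_width: 0.0875
gripper_force: 0.0
```

```bash
cat > look.py <<'E'
from h import *
import sys
tag=sys.argv[1]
o=robot.get_obs(); print(o["time"],np.round(o["ee_pos"],4),np.round(o["ee_rot"],4),np.round(o["joint_pos"],2),o["force"])
for n in sys.argv[2].split(","):
    c=cal(n); im=read_camera(n); cv2.imwrite(f"pics/{n}{tag}.png",im); fi=n=="wrist"
    np.save(f"pics/{n}{tag}.npy",np.array([c[0],c[1],c[2],*c[3].ravel(),*c[4]]))
    print(n,c[0],(-c[3].T@c[4]).round(3), c[3][2].round(2))
    for t in sys.argv[3].split(","):
        for r in nets.look_for(n,t)[:2]: print(n,t,np.round(r["at"],4),round(r["conf"],2),proj(c,r["at"],fi).round(1))
E
python3 look.py 1 wrist,side valve,valve_grip,black_coupling,keg,gas_post,gas_lip,beer_post
```

```text
2.55 [ 0.4109 -0.0879  0.3254] [ 0.     -0.1292  0.9916 -0.    ] [ 0.26 -0.13 -0.37  0.   -1.33 -1.57] [-0.61016993 -0.52075238  0.2275698 ]
wrist 297.3186396354542 [ 0.342 -0.106  0.465] [ 0.26  0.07 -0.96]
wrist valve [ 0.4604 -0.0393  0.0571] 0.58 [282.8 200. ]
wrist valve_grip [ 0.4543 -0.0391  0.0565] 0.77 [284. 196.]
wrist black_coupling [ 0.4574 -0.1724  0.0612] 0.62 [193.1 175.8]
wrist keg [0.4023 0.1231 0.0961] 0.71 [404.5 197.8]
wrist gas_post [0.4051 0.1193 0.0978] 0.95 [402.2 199.3]
wrist gas_lip [ 0.6626 -0.1053  0.0337] 0.74 [212.9 291.7]
wrist gas_lip [0.4039 0.12   0.0959] 0.67 [402.3 198.2]
wrist beer_post [0.3994 0.1164 0.0982] 0.8 [402.1 195.2]
wrist beer_post [ 0.4575 -0.174   0.0581] 0.37 [192.5 175.1]
side 386.29141056531193 [ 0.086 -0.948  0.973] [ 0.34  0.7  -0.63]
side valve [ 0.4551 -0.0474  0.0513] 0.74 [236.1 220.1]
side valve [0.4324 0.1271 0.1111] 0.57 [209.8 180.9]
side valve_grip [ 0.4596 -0.0446  0.0524] 0.52 [236.9 219. ]
side valve_grip [0.4271 0.1244 0.1122] 0.28 [208.7 181.5]
side black_coupling [ 0.4557 -0.1891  0.0506] 0.49 [254.7 247.3]
side keg [0.4316 0.1243 0.1119] 0.72 [209.9 181.2]
side gas_post [0.4302 0.1242 0.1154] 0.67 [209.5 180.6]
side gas_post [ 0.617  -0.5058  0.0518] 0.46 [358.2 302.8]
side gas_lip [0.4312 0.1271 0.1094] 0.78 [209.6 181.4]
side beer_post [0.4321 0.1293 0.1141] 0.91 [209.5 180. ]
```

View pics/wrist1.png

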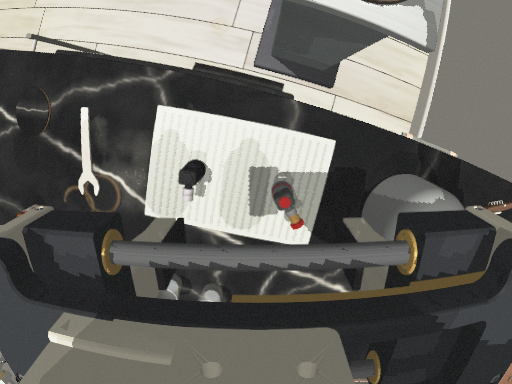

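The wrist view shows the valve at (284,198), with its arm running to the red tip at (296,223). The coupling is at (193,175), and the keg top is hidden behind the right finger. I'll move ahead and left so the camera sees both the posts and the valve.

Emit:
{"api": "move_arm", "payload": {
  "rows": [
    [-20,22,-10,0,1],
    [-40,40,-15,0,1],
    [-40,45,-15,0,1],
    [-30,34,0,0,1],
    [0,0,0,0,1]
  ]
}}

```text
time: 3.98
ee_pos: [0.5017, 0.0844, 0.3643]
ee_rot: [-0.001, -0.13, 0.991, -0.0]
force: [-0.6, -0.6, -0.6]
grip_width: 0.0875
gripper_force: 0.0
```

```bash
python3 look.py 2 wrist valve,valve_grip,keg,gas_post,gas_lip,beer_post
```

```text
3.975 [0.5017 0.0844 0.3643] [-8.000e-04 -1.304e-01  9.915e-01 -2.000e-04] [ 0.55  0.02 -0.14 -0.   -1.41 -1.86] [-0.5805497  -0.56553204 -0.61032773]
wrist 297.3186396354542 [0.433 0.066 0.504] [ 0.26  0.07 -0.96]
wrist valve [ 0.4629 -0.0275  0.0572] 0.89 [194.2 112.2]
wrist valve_grip [ 0.4614 -0.0299  0.0615] 0.74 [192.4 110.9]
wrist keg [0.4443 0.1614 0.137 ] 0.82 [329.9 137.6]
wrist keg [ 0.4595 -0.0315  0.0587] 0.26 [192.  109.4]
wrist gas_post [0.4463 0.1627 0.1389] 0.87 [330.8 139.5]
wrist gas_lip [0.4428 0.1588 0.1403] 0.56 [329.  136.1]
wrist beer_post [0.4423 0.1586 0.1379] 0.66 [328.5 135.5]
```

Emit:
{"api": "move_arm", "payload": {
  "rows": [
    [-6,25,0,0,1],
    [-12,45,0,0,1],
    [-7,25,0,0,1],
    [0,0,0,0,1]
  ]
}}

```text
time: 4.82
ee_pos: [0.5004, 0.1809, 0.3653]
ee_rot: [-0.0, -0.13, 0.992, 0.0]
force: [-0.2, 0.2, 1.2]
grip_width: 0.0877
gripper_force: 0.0
```

```bash
python3 look.py 3 wrist valve,valve_grip,keg,gas_post,gas_lip,beer_post; python3 -c "
import cv2,numpy as np
a=[cv2.imread(f'pics/wrist{n}.png')[60:360,200:] for n in(2,3)]
cv2.imwrite('pics/c23.png',np.hstack([cv2.resize(x,None,fx=1.28,fy=1.28) for x in a]))"
```

```text
4.825 [0.5004 0.1809 0.3653] [-1.000e-04 -1.296e-01  9.916e-01  0.000e+00] [ 0.72  0.06 -0.1  -0.   -1.41 -2.03] [-0.21609944  0.17015574  1.22147662]
wrist 297.3186396354542 [0.432 0.163 0.505] [ 0.26  0.07 -0.96]
wrist valve [ 0.4621 -0.0273  0.0584] 0.59 [137.   99.7]
wrist valve_grip [ 0.4586 -0.0281  0.0574] 0.65 [137.3  97.5]
wrist keg [0.4445 0.1765 0.1369] 0.68 [267.3 120.4]
wrist gas_post [0.4479 0.1771 0.1403] 0.71 [267.1 123.3]
wrist gas_lip [0.4441 0.1757 0.1411] 0.93 [266.8 120.1]
```

View pics/c23.png

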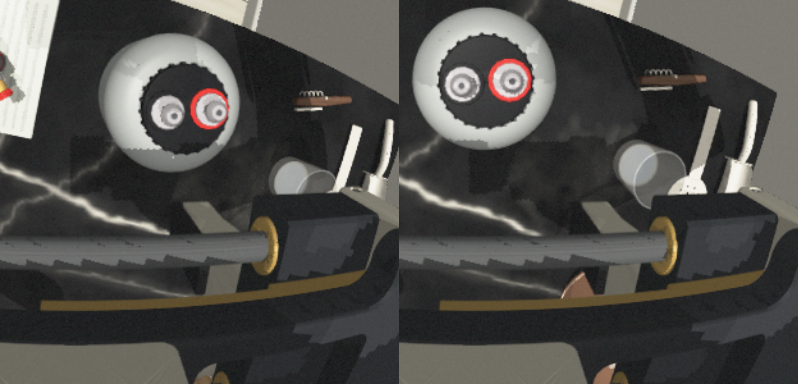

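Crop of views 2 and 3: the gas post with its red ring is at about (364,145) in wrist2 and (287,122) in wrist3. The beer post is to its left. I'll fit the ring in both views, then look at the valve from two places.

```bash
cat >> h.py <<'E'
def load(n,tag):
    a=np.load(f"pics/{n}{tag}.npy"); return (a[0],a[1],a[2],a[3:12].reshape(3,3),a[12:]),cv2.imread(f"pics/{n}{tag}.png")
def red(im):
    b,g,r=[im[...,i].astype(int) for i in range(3)]
    return ((r>130)&(r-g>70)&(r-b>70)).astype(np.uint8)
def ringpts(c,im,box,z,dil=1):
    m=red(im); x0,y0,x1,y1=box; k=np.zeros_like(m); k[y0:y1,x0:x1]=m[y0:y1,x0:x1]
    cs,_=cv2.findContours(k,cv2.RETR_EXTERNAL,cv2.CHAIN_APPROX_NONE); p=np.vstack(cs)
    e=cv2.fitEllipse(cv2.convexHull(p)); return e
E
python3 - <<'E'
from h import *
rs=[];boxes={2:(330,110,400,180),3:(255,90,320,155)}
for t in (2,3):
    c,im=load("wrist",t); e=ringpts(c,im,boxes[t],0); print(e); r=ray(c,e[0],True); rs.append(r)
    print("at z=.166",(r[0]+r[1]*(.166-r[0][2])/r[1][2]).round(4))
print(tri(rs).round(4))
for t in (2,3):
    c,im=load("wrist",t); x0,y0,x1,y1=boxes[t]
    cv2.imwrite(f"pics/p{t}.png",cv2.resize(im[y0-10:y1+10,x0-70:x1+5],None,fx=4,fy=4,interpolation=cv2.INTER_NEAREST))
E
python3 -c "
import cv2,numpy as np
a=[cv2.imread(f'pics/p{n}.png') for n in(2,3)]
h=min(x.shape[0] for x in a);print([x.shape for x in a]);b=np.vstack([x[:300,:] for x in [cv2.resize(y,(560,300)) for y in a]])
cv2.imwrite('pics/p.png',b)"
```

```text
((363.1028747558594, 144.56655883789062), (29.85242462158203, 31.958803176879883), 5.4054765701293945)
at z=.166 [0.4395 0.1959 0.166 ]
((285.9728088378906, 122.06143188476562), (33.87377166748047, 34.11179733276367), 126.42867279052734)
at z=.166 [0.4396 0.1964 0.166 ]
[0.4396 0.1966 0.1643]
[(360, 580, 3), (340, 560, 3)]
```

Emit:
{"api": "move_arm", "payload": {
  "rows": [
    [5,-20,0,0,1],
    [12,-45,10,0,1],
    [15,-60,15,0,1],
    [15,-55,15,0,1],
    [5,-20,10,0,1]
  ]
}}

```text
time: 5.8
ee_pos: [0.5004, -0.029, 0.3153]
ee_rot: [-0.0, -0.128, 0.992, -0.0]
force: [-0.1, 0.3, 0.3]
grip_width: 0.0874
gripper_force: 0.0
```

Emit:
{"api": "move_arm", "payload": {
  "rows": [
    [0,0,0,0,1],
    [0,0,0,0,1]
  ]
}}

```text
time: 6.05
ee_pos: [0.5015, -0.0257, 0.3161]
ee_rot: [0.0, -0.129, 0.992, -0.0]
force: [0.9, -0.1, 0.8]
grip_width: 0.0875
gripper_force: 0.0
```

```bash
python3 look.py 4 wrist valve_grip
```

```text
6.05 [ 0.5015 -0.0257  0.3161] [ 3.000e-04 -1.287e-01  9.917e-01 -0.000e+00] [ 0.34  0.03 -0.24  0.   -1.3  -1.65] [ 0.8894856  -0.08421159  0.7695736 ]
wrist 297.3186396354542 [ 0.432 -0.044  0.456] [ 0.26  0.07 -0.96]
wrist valve_grip [ 0.4614 -0.0298  0.0601] 0.6 [263.8 130.8]
wrist valve_grip [0.4453 0.1412 0.1351] 0.59 [406. 164.]
```

Emit:
{"api": "move_arm", "payload": {
  "rows": [
    [6,-25,0,0,1],
    [8,-35,0,0,1],
    [5,-20,0,0,1],
    [0,0,0,0,1]
  ]
}}

```text
time: 6.65
ee_pos: [0.5038, -0.1078, 0.3158]
ee_rot: [0.0, -0.129, 0.992, -0.0]
force: [-0.1, 1.1, 0.3]
grip_width: 0.0876
gripper_force: 0.0
```

```bash
python3 look.py 5 wrist valve_grip; python3 - <<'E'
from h import *
out=[]
for t in (4,5):
    c,im=load("wrist",t); u,v=proj(c,[.465,-.035,.05],True).astype(int); print(u,v)
    x0,y0=max(0,u-50),max(0,v-45); print(x0,y0); out.append(cv2.resize(im[y0:y0+90,x0:x0+100],(400,360),interpolation=cv2.INTER_NEAREST))
cv2.imwrite("pics/v45.png",np.hstack(out))
E
```

```text
6.65 [ 0.5038 -0.1078  0.3158] [ 1.000e-04 -1.288e-01  9.917e-01 -0.000e+00] [ 0.17  0.05 -0.22  0.   -1.3  -1.48] [-0.0989079   1.07739759  0.27102843]
wrist 297.3186396354542 [ 0.435 -0.126  0.456] [ 0.26  0.07 -0.96]
wrist valve_grip [ 0.461  -0.0383  0.06  ] 0.88 [316.8 143.6]
wrist valve_grip [0.4366 0.1348 0.1264] 0.4 [450.2 170.9]
259 131
209 86
316 146
266 101
```

View pics/v45.png

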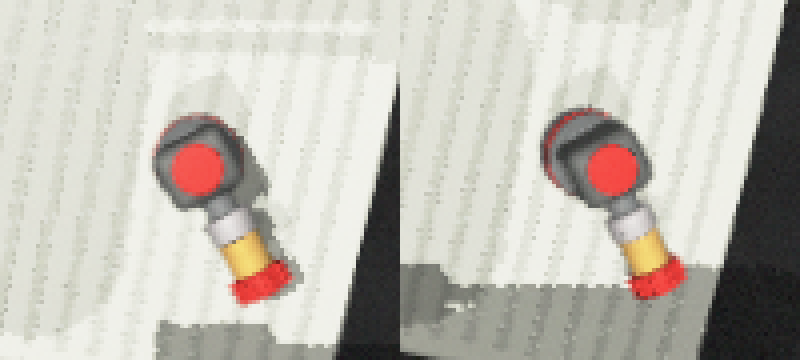

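View pics/p.png

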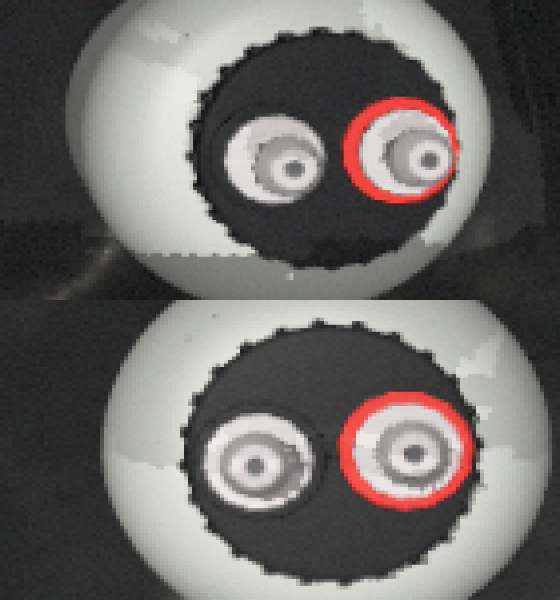

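The valve view shows its red cap top at (258,128) in wrist4 and (318,143) in wrist5, with the arm ending in the red tip below it. The posts view shows the gas post top at about (371,147) in wrist2 and (288,123) in wrist3.

```bash
python3 - <<'E'
from h import *
def at(r,z): return (r[0]+r[1]*(z-r[0][2])/r[1][2]).round(4)
rs=[ray(load("wrist",t)[0],p,True) for t,p in ((2,(370.6,147.5)),(3,(288,122.9)))]
print("post top",tri(rs).round(4),[at(r,.193) for r in rs])
caps=[];tips=[]
for t,x0,y0 in ((4,209,86),(5,266,101)):
    c,im=load("wrist",t); n,l,s,ce=cv2.connectedComponentsWithStats(red(im)[y0:y0+90,x0:x0+100])
    q=[(s[i,4],ce[i]+[x0,y0]) for i in range(1,n) if s[i,4]>25]; print([(a,b.round(1)) for a,b in q])
    q.sort(key=lambda k:k[1][1]); q=[k for k in q if k[0]>60]
    caps.append(ray(c,q[0][1],True)); tips.append(ray(c,q[-1][1],True))
v=tri(caps);p=tri(tips);print("cap",v.round(4),[at(r,.071) for r in caps],"tip",p.round(4),[at(r,.051) for r in tips])
v=np.mean([at(r,.071) for r in caps],0);p=np.mean([at(r,.053) for r in tips],0)
d=p-v; print("arm yaw",np.degrees(np.arctan2(d[1],d[0])),np.hypot(*d[:2]))
E
```

```text
post top [0.4394 0.1963 0.1904] [array([0.4394, 0.1953, 0.193 ]), array([0.4393, 0.196 , 0.193 ])]
[(np.int32(137), array([258., 128.])), (np.int32(94), array([274. , 156.5]))]
[(np.int32(129), array([318.7, 143. ])), (np.int32(88), array([330.4, 170.6]))]
cap [ 0.459  -0.0383  0.0702] [array([ 0.4589, -0.0383,  0.071 ]), array([ 0.4589, -0.0385,  0.071 ])] tip [ 0.4924 -0.0069  0.0539] [array([ 0.4928, -0.0067,  0.051 ]), array([ 0.493 , -0.0061,  0.051 ])]
arm yaw 43.20324647054993 0.04623215872095964
```

Valve axis is (0.459, −0.0384) with its cap at z 0.070, which agrees with 5 + 66 mm. The arm yaw is about 43°. The gas post is (0.4395, 0.1964) with ring and top heights that fit. Turning the tool by −3.55 units lines it up with the valve.

Emit:
{"api": "move_arm", "payload": {
  "rows": [
    [0,0,30,-1.2,1],
    [0,0,50,-1.2,1],
    [0,0,40,-1.15,1],
    [0,0,10,0,1],
    [0,0,0,0,1]
  ]
}}

```text
time: 7.38
ee_pos: [0.504, -0.1071, 0.1862]
ee_rot: [-0.0, -0.367, 0.93, -0.0]
force: [1.0, -0.2, 0.7]
grip_width: 0.0875
gripper_force: 0.0
```

```bash
cat > goto.py <<'E'
from h import *
import sys
from scipy.spatial.transform import Rotation as Ro
o=robot.get_obs(); w,x,y,z=o["ee_rot"]; R=Ro.from_quat([x,y,z,w]).as_matrix()
d=np.array(list(map(float,sys.argv[1:4])))-o["ee_pos"]
print(o["time"],np.round(o["ee_pos"],4),"yaw x",np.degrees(np.arctan2(R[1,0],R[0,0])).round(2),"zaxis",R[:,2].round(4),"tool shift mm",(R.T@d*1000).round(1),"F",np.round(o["force"],2),"M",np.round(o["moment"],2),np.round(o["joint_pos"],2),o["grip_width"],o["gripper_force"])
E
python3 goto.py .459 -.0384 .054
```

```text
7.375 [ 0.504  -0.1071  0.1862] yaw x -136.9 zaxis [-0.e+00 -4.e-04 -1.e+00] tool shift mm [-14.1  81.  132.2] F [ 0.97 -0.2   0.67] M [ 0.04  0.01 -0.02] [ 0.17  0.15 -0.42  0.   -1.   -0.99] 0.08751727948980735 0.0
```

Emit:
{"api": "move_arm", "payload": {
  "rows": [
    [-4,25,0,0,1],
    [-6,35,10,0,1],
    [-4,21,25,0,1],
    [0,0,10,0,1],
    [0,0,0,0,1]
  ]
}}

```text
time: 8.0
ee_pos: [0.4592, -0.0389, 0.1415]
ee_rot: [0.001, -0.368, 0.93, -0.0]
force: [-0.3, 0.3, -0.1]
grip_width: 0.0874
gripper_force: 0.0
```

```bash
python3 goto.py .459 -.0384 .054;python3 look.py 6 wrist valve_grip;python3 - <<'E'
from h import *
c,im=load("wrist",6)
for p in([.459,-.0384,.071],[.4926,-.0065,.053]): print(proj(c,p,True))
m=red(im);n,l,s,ce=cv2.connectedComponentsWithStats(m)
for i in range(1,n):
  if s[i,4]>30: print(s[i,4],ce[i].round(1))
E
```

```text
8.0 [ 0.4592 -0.0389  0.1415] yaw x -136.79 zaxis [ 0.0012 -0.     -1.    ] tool shift mm [-0.1  0.6 87.5] F [-0.26  0.26 -0.13] M [0.05 0.04 0.01] [ 0.35  0.1  -0.59  0.   -0.88 -1.16] 0.08737774810028695 0.0
8.0 [ 0.4592 -0.0389  0.1415] [ 5.000e-04 -3.682e-01  9.297e-01 -2.000e-04] [ 0.35  0.1  -0.59  0.   -0.88 -1.16] [-0.25648517  0.25592111 -0.13126717]
wrist 297.3186396354542 [ 0.407 -0.088  0.281] [ 0.19  0.18 -0.96]
wrist valve_grip [ 0.457  -0.0387  0.0572] 0.76 [261.2 197. ]
[259.74710049 204.60590687]
[259.9534592  248.81776966]
55 [260.  174.5]
367 [260.2 204.1]
```

View pics/wrist6.png

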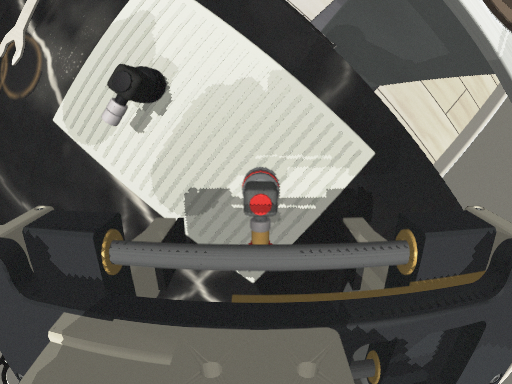

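The cap shows at (260,204), where it was predicted, and the arm runs straight down the picture between the fingers. I'll descend and grip.

Emit:
{"api": "move_arm", "payload": {
  "rows": [
    [0,0.5,20,0,1],
    [0,0,35,0,1],
    [0,0,22,0,1],
    [0,0,10,0,1],
    [0,0,0,0,1]
  ]
}}

```text
time: 8.72
ee_pos: [0.4583, -0.0389, 0.0537]
ee_rot: [-0.0, -0.368, 0.93, -0.0]
force: [0.5, -0.1, 0.0]
grip_width: 0.0873
gripper_force: 0.0
```

Emit:
{"api": "move_arm", "payload": {
  "rows": [
    [0,0,0,0,0],
    [0,0,0,0,-0.5],
    [0,0,0,0,-1],
    [0,0,0,0,-1],
    [0,0,0,0,-1]
  ]
}}

```text
time: 9.35
ee_pos: [0.458, -0.0386, 0.0537]
ee_rot: [0.0, -0.368, 0.93, -0.0]
force: [-0.2, -0.3, 0.3]
grip_width: 0.0433
gripper_force: 0.0
```

Emit:
{"api": "move_arm", "payload": {
  "rows": [
    [0,0,0,0,-1],
    [0,0,0,0,-1],
    [0,0,0,0,-1]
  ]
}}

```text
time: 9.72
ee_pos: [0.4583, -0.0387, 0.0541]
ee_rot: [0.0, -0.369, 0.93, -0.0]
force: [-1.2, -0.9, 5.8]
grip_width: 0.0256
gripper_force: 35.1
```

```bash
python3 goto.py .459 -.0384 .254
```

```text
9.725 [ 0.4583 -0.0387  0.0541] yaw x -136.75 zaxis [ 6.e-04 -1.e-04 -1.e+00] tool shift mm [  -0.8   -0.4 -199.9] F [-1.19 -0.88  5.83] M [-0.12  0.43  0.03] [ 0.35  0.23 -0.69  0.   -0.64 -1.16] 0.025611413308579824 35.08433362003416
```

Gripped: 25.6 mm wide at 35 N. Lifting straight up.

Emit:
{"api": "move_arm", "payload": {
  "rows": [
    [0,0,-5,0,-1],
    [0,0,-25,0,-1],
    [0,0,-45,0,-1],
    [0,0,-50,0,-1],
    [0,0,-50,0,-1]
  ]
}}

```text
time: 10.35
ee_pos: [0.4572, -0.0388, 0.2302]
ee_rot: [-0.0, -0.368, 0.93, 0.0]
force: [1.7, -0.0, -2.2]
grip_width: 0.0259
gripper_force: 33.8
```

Emit:
{"api": "move_arm", "payload": {
  "rows": [
    [0,0,-30,0,-1],
    [0,0,-5,0,-1],
    [0,0,0,0,-1],
    [0,0,0,0,-1]
  ]
}}

```text
time: 10.85
ee_pos: [0.4571, -0.0388, 0.2621]
ee_rot: [-0.001, -0.368, 0.93, 0.0]
force: [-0.3, 0.0, -2.0]
grip_width: 0.0258
gripper_force: 33.8
```

```bash
python3 goto.py .4395 .1964 .264
```

```text
10.85 [ 0.4571 -0.0388  0.2621] yaw x -136.79 zaxis [-2.8e-03 -5.0e-04 -1.0e+00] tool shift mm [-148.2  183.4   -2. ] F [-0.25  0.   -2.02] M [0.07 0.01 0.02] [ 0.35 -0.02 -0.41 -0.   -1.18 -1.16] 0.02580850306818316 33.804785697720945
```

Carried cleanly. I'll traverse to above the gas post, with the skirt bottom about 20 mm clear of the post tops.

Emit:
{"api": "move_arm", "payload": {
  "rows": [
    [-15,19,-2,0,-1],
    [-32,40,-2,0,-1],
    [-38,46,0,0,-1],
    [-36,44,0,0,-1],
    [-22,28,0,0,-1]
  ]
}}

```text
time: 11.48
ee_pos: [0.4401, 0.1903, 0.2663]
ee_rot: [-0.001, -0.369, 0.929, -0.0]
force: [0.5, -0.6, -1.8]
grip_width: 0.0258
gripper_force: 33.4
```

Emit:
{"api": "move_arm", "payload": {
  "rows": [
    [-5,6,0,0,-1],
    [0,0,0,0,-1],
    [0,0,0,0,-1]
  ]
}}

```text
time: 11.85
ee_pos: [0.4404, 0.1951, 0.2672]
ee_rot: [-0.0, -0.368, 0.93, -0.0]
force: [-0.5, -0.2, -1.1]
grip_width: 0.0257
gripper_force: 33.4
```

```bash
python3 goto.py .4395 .1964 .22;python3 look.py 7 wrist,scene,side gas_post,valve_grip;python3 - <<'E'
from h import *
c,im=load("wrist",7); o=robot.get_obs()
m=red(im);n,l,s,ce=cv2.connectedComponentsWithStats(m); z=o["ee_pos"][2]+.017
for i in range(1,n):
  if s[i,4]>15:
    r=ray(c,ce[i],True); print(s[i],ce[i].round(1),(r[0]+r[1]*(z-r[0][2])/r[1][2]).round(4))
a=im[60:360,130:400]
cv2.imwrite("pics/w7.png",cv2.resize(a,None,fx=2,fy=2))
E
```

```text
11.85 [0.4404 0.1951 0.2672] yaw x -136.82 zaxis [-7.e-04 -7.e-04 -1.e+00] tool shift mm [-0.3  1.5 47.2] F [-0.54 -0.21 -1.07] M [0.04 0.06 0.01] [ 0.83  0.02 -0.36 -0.   -1.19 -1.64] 0.025733733484905843 33.388939197175205
11.85 [0.4404 0.1951 0.2672] [-4.000e-04 -3.680e-01  9.298e-01 -2.000e-04] [ 0.83  0.02 -0.36 -0.   -1.19 -1.64] [-0.54170558 -0.21415026 -1.07409968]
wrist 297.3186396354542 [0.388 0.147 0.407] [ 0.19  0.18 -0.96]
wrist gas_post [0.4291 0.1624 0.1403] 0.71 [241.3 152.6]
wrist valve_grip [0.4333 0.1877 0.269 ] 0.58 [257.7 231.2]
scene 352.2363272038825 [-0.15   0.551  0.718] [ 0.64 -0.53 -0.55]
scene gas_post [0.4047 0.2063 0.1214] 0.85 [217.6 250.9]
scene gas_post [0.4899 0.4242 0.0555] 0.49 [123.4 291.8]
scene valve_grip [0.4256 0.1972 0.2365] 0.59 [213.3 207.7]
scene valve_grip [ 0.6781 -0.3991  0.0189] 0.35 [304.4 169. ]
side 386.29141056531193 [ 0.086 -0.948  0.973] [ 0.34  0.7  -0.63]
side gas_post [0.433  0.1274 0.1136] 0.62 [209.9 180.3]
side valve_grip [ 0.6203 -0.5072  0.0504] 0.69 [359.4 303. ]
side valve_grip [0.4366 0.1838 0.2505] 0.54 [201.7 140.7]
[239 171  46  32 390] [261.  182.8] [0.4109 0.1687 0.2847]
[247 203  30   8  68] [261.3 205.5] [0.4182 0.1758 0.2847]
[245 272  29   7 137] [258.9 274.3] [0.4445 0.199  0.2847]
```

View pics/w7.png

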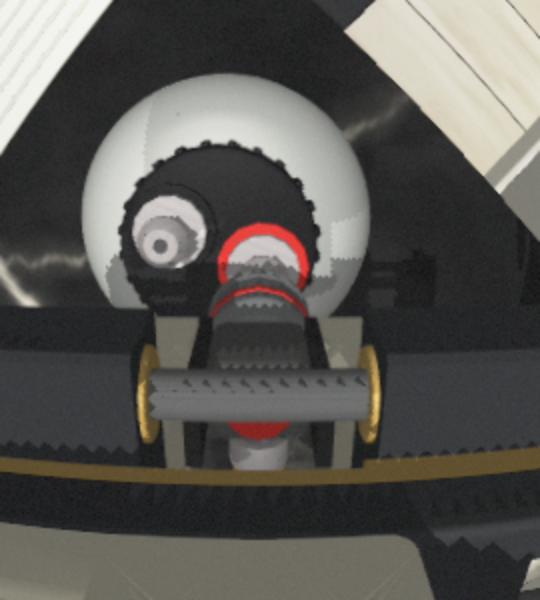

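The view shows the trim arc at (261,205) and the red post ring at (261,183), with the beer post well clear to the left. The alignment is about 1.3 mm off sideways, which matches the +1.5 mm along tool y from the pose. I'll correct that, go to just above the post and check.

Emit:
{"api": "move_arm", "payload": {
  "rows": [
    [0.4,1.5,5,0,-1],
    [0,0,8,0,-1],
    [0,0,4,0,-1],
    [0,0,0,0,-1],
    [0,0,0,0,-1]
  ]
}}

```text
time: 12.92
ee_pos: [0.4393, 0.1969, 0.2507]
ee_rot: [0.0, -0.368, 0.93, -0.0]
force: [1.0, 0.5, -1.9]
grip_width: 0.0259
gripper_force: 33.4
```

```bash
python3 goto.py .4390 .1961 .22;python3 look.py 8 wrist gas_post;python3 - <<'E'
from h import *
for t in (7,8):
    c,im=load("wrist",t)
    print(t,"pred ring",proj(c,[.4395,.1964,.166],True).round(1))
    m=red(im);n,l,s,ce=cv2.connectedComponentsWithStats(m)
    for i in range(1,n):
        if s[i,4]>15:
            x,y,w,h=s[i,:4]; r=ray(c,(x+w/2-.5,y+h/2),True); lat=np.cross(r[1],[0,0,1]);lat/=np.linalg.norm(lat)
            # lateral miss of the post axis from this sight plane (mm)
            print(s[i],(1000*lat@(np.array([.4395,.1964,.2])-r[0])).round(2))
E
```

```text
12.925 [0.4393 0.1969 0.2507] yaw x -136.77 zaxis [ 2.e-04 -0.e+00 -1.e+00] tool shift mm [ 0.8 -0.4 30.7] F [ 0.99  0.55 -1.9 ] M [0.04 0.03 0.02] [ 0.83  0.03 -0.39  0.   -1.15 -1.65] 0.02586343595249866 33.38912843260914
12.925 [0.4393 0.1969 0.2507] [ 1.000e-04 -3.684e-01  9.297e-01 -0.000e+00] [ 0.83  0.03 -0.39  0.   -1.15 -1.65] [ 0.98500525  0.54673804 -1.89728555]
wrist 297.3186396354542 [0.387 0.148 0.391] [ 0.19  0.18 -0.96]
wrist gas_post [0.4296 0.1646 0.1384] 0.66 [239.3 156.6]
7 pred ring [260.8 193.3]
[239 171  46  32 390] 0.72
[247 203  30   8  68] 0.32
[245 272  29   7 137] -1.44
8 pred ring [258.3 198.5]
[235 175  49  32 410] 0.57
[246 203  29   6  64] 1.34
[245 271  29   8 141] 0.69
```

Both checks now agree to about 0.5 mm. I'll make a small trim and start the descent, watching the force.

Emit:
{"api": "move_arm", "payload": {
  "rows": [
    [0.5,-0.4,3,0,-1],
    [0,0,4,0,-1],
    [0,0,4,0,-1],
    [0,0,2,0,-1],
    [0,0,0,0,-1]
  ]
}}

```text
time: 13.65
ee_pos: [0.439, 0.1962, 0.2374]
ee_rot: [-0.0, -0.368, 0.93, -0.0]
force: [-0.0, 0.2, -1.1]
grip_width: 0.0261
gripper_force: 33.4
```

Emit:
{"api": "move_arm", "payload": {
  "rows": [
    [0,0,1.5,0,-1],
    [0,0,1.5,0,-1],
    [0,0,0,0,-1]
  ]
}}

```text
time: 14.02
ee_pos: [0.439, 0.1962, 0.2346]
ee_rot: [-0.0, -0.368, 0.93, -0.0]
force: [1.0, 0.4, -1.2]
grip_width: 0.0259
gripper_force: 33.4
```

```bash
python3 goto.py .4390 .1961 .22
```

```text
14.025 [0.439  0.1962 0.2346] yaw x -136.77 zaxis [-1.e-04 -1.e-04 -1.e+00] tool shift mm [ 0.1 -0.1 14.6] F [ 0.98  0.43 -1.25] M [0.02 0.04 0.01] [ 0.83  0.04 -0.42  0.   -1.11 -1.65] 0.02592770835023175 33.389125750400126
```

Emit:
{"api": "move_arm", "payload": {
  "rows": [
    [0,0,1,0,-1],
    [0,0,1,0,-1],
    [0,0,1,0,-1],
    [0,0,0,0,-1]
  ]
}}

```text
time: 14.52
ee_pos: [0.4397, 0.1965, 0.2324]
ee_rot: [0.001, -0.369, 0.93, -0.0]
force: [-0.2, -0.2, 5.0]
grip_width: 0.0258
gripper_force: 33.5
```

Emit:
{"api": "move_arm", "payload": {
  "rows": [
    [0,0,1,0,-1],
    [0,0,1,0,-1],
    [0,0,1,0,-1],
    [0,0,0,0,-1]
  ]
}}

```text
time: 15.02
ee_pos: [0.4394, 0.1964, 0.2289]
ee_rot: [0.0, -0.368, 0.93, 0.0]
force: [0.1, -0.4, 3.0]
grip_width: 0.0262
gripper_force: 33.5
```

Emit:
{"api": "move_arm", "payload": {
  "rows": [
    [0,0,1,0,-1],
    [0,0,1,0,-1],
    [0,0,0,0,-1]
  ]
}}

```text
time: 15.4
ee_pos: [0.4387, 0.1961, 0.2258]
ee_rot: [-0.001, -0.368, 0.93, 0.0]
force: [1.7, 0.7, -4.1]
grip_width: 0.0257
gripper_force: 33.3
```

Emit:
{"api": "move_arm", "payload": {
  "rows": [
    [0,0,1,0,-1],
    [0,0,1,0,-1],
    [0,0,0,0,-1]
  ]
}}

```text
time: 15.78
ee_pos: [0.4384, 0.1959, 0.2237]
ee_rot: [-0.001, -0.368, 0.93, -0.0]
force: [1.8, 0.5, -8.8]
grip_width: 0.0261
gripper_force: 32.5
```

```bash
python3 goto.py .4390 .1961 .22; python3 look.py 9 wrist valve_grip|tail -1;  python3 goto.py .4390 .1961 .22
```

```text
15.775 [0.4384 0.1959 0.2237] yaw x -136.79 zaxis [-1.7e-03 -8.0e-04 -1.0e+00] tool shift mm [-0.6 -0.3  3.7] F [ 1.75  0.53 -8.83] M [ 0.2  -0.46 -0.01] [ 0.83  0.05 -0.43 -0.   -1.09 -1.65] 0.026051812692097248 32.533619944006205
wrist valve_grip [0.4328 0.1885 0.224 ] 0.89 [255.8 231.8]
15.875 [0.4384 0.1959 0.2237] yaw x -136.79 zaxis [-1.7e-03 -9.0e-04 -1.0e+00] tool shift mm [-0.6 -0.3  3.7] F [ 0.82  1.27 -9.4 ] M [ 0.15 -0.43  0.01] [ 0.83  0.05 -0.43 -0.   -1.09 -1.65] 0.025841967951247834 32.416667270008475
```

Emit:
{"api": "move_arm", "payload": {
  "rows": [
    [0,0,0,0,-1],
    [0,0,0,0,-1]
  ]
}}

```text
time: 16.12
ee_pos: [0.4384, 0.1959, 0.2239]
ee_rot: [-0.001, -0.368, 0.93, -0.0]
force: [1.1, 0.0, -12.3]
grip_width: 0.026
gripper_force: 31.7
```

Emit:
{"api": "move_arm", "payload": {
  "rows": [
    [0,0,1,0,-1],
    [0,0,1,0,-1],
    [0,0,0,0,-1]
  ]
}}

```text
time: 16.5
ee_pos: [0.4394, 0.1964, 0.223]
ee_rot: [0.0, -0.368, 0.93, 0.0]
force: [0.2, -0.5, -7.0]
grip_width: 0.0257
gripper_force: 31.8
```

Emit:
{"api": "move_arm", "payload": {
  "rows": [
    [0,0,1,0,-1],
    [0,0,0,0,-1],
    [0,0,0,0,-1]
  ]
}}

```text
time: 16.88
ee_pos: [0.4394, 0.1964, 0.2221]
ee_rot: [0.001, -0.368, 0.93, 0.0]
force: [-1.0, 0.1, -0.8]
grip_width: 0.0258
gripper_force: 31.9
```

Emit:
{"api": "move_arm", "payload": {
  "rows": [
    [0,0,1,0,-1],
    [0,0,0,0,-1],
    [0,0,0,0,-1]
  ]
}}

```text
time: 17.25
ee_pos: [0.4391, 0.1963, 0.2206]
ee_rot: [0.0, -0.368, 0.93, -0.0]
force: [-0.4, 0.1, -1.2]
grip_width: 0.0259
gripper_force: 31.9
```

Emit:
{"api": "move_arm", "payload": {
  "rows": [
    [0,0,1,0,-1],
    [0,0,0,0,-1],
    [0,0,0,0,-1]
  ]
}}

```text
time: 17.62
ee_pos: [0.4392, 0.1963, 0.2202]
ee_rot: [0.0, -0.368, 0.93, 0.0]
force: [-3.1, -0.3, 4.8]
grip_width: 0.0263
gripper_force: 32.0
```

Contact at TCP z 0.2202, the expected home height (0.171 + 0.049). Now pressing firmly in small steps.

Emit:
{"api": "move_arm", "payload": {
  "rows": [
    [0,0,0.7,0,-1],
    [0,0,0,0,-1],
    [0,0,0,0,-1]
  ]
}}

```text
time: 18.0
ee_pos: [0.4393, 0.1964, 0.2202]
ee_rot: [0.001, -0.369, 0.93, 0.0]
force: [-5.7, -0.9, 11.1]
grip_width: 0.0259
gripper_force: 32.1
```

Emit:
{"api": "move_arm", "payload": {
  "rows": [
    [0,0,0.7,0,-1],
    [0,0,0,0,-1],
    [0,0,0,0,-1]
  ]
}}

```text
time: 18.38
ee_pos: [0.4393, 0.1964, 0.2202]
ee_rot: [0.001, -0.369, 0.93, 0.0]
force: [-7.1, -1.6, 17.5]
grip_width: 0.0256
gripper_force: 32.2
```

Emit:
{"api": "move_arm", "payload": {
  "rows": [
    [0.3,0.3,0.7,0,-1],
    [0,0,0,0,-1],
    [0,0,0,0,-1]
  ]
}}

```text
time: 18.75
ee_pos: [0.4392, 0.1964, 0.2201]
ee_rot: [0.001, -0.369, 0.93, -0.0]
force: [-8.4, -2.4, 20.6]
grip_width: 0.0256
gripper_force: 32.3
```

Emit:
{"api": "move_arm", "payload": {
  "rows": [
    [0,0,0.5,0,-1],
    [0,0,0,0,-1],
    [0,0,0,0,-1]
  ]
}}

```text
time: 19.12
ee_pos: [0.4393, 0.1964, 0.2201]
ee_rot: [0.002, -0.369, 0.93, -0.0]
force: [-9.5, -1.6, 25.6]
grip_width: 0.0259
gripper_force: 32.4
```

Fully home at about 26 N of press. Now I'll unload and pull up slowly.

Emit:
{"api": "move_arm", "payload": {
  "rows": [
    [-0.1,-0.1,-0.7,0,-1],
    [-0.1,-0.1,-0.7,0,-1],
    [-0.1,-0.1,-0.7,0,-1],
    [0,0,-0.5,0,-1],
    [0,0,0,0,-1]
  ]
}}

```text
time: 19.75
ee_pos: [0.4392, 0.1964, 0.2202]
ee_rot: [0.0, -0.368, 0.93, 0.0]
force: [-3.4, -0.8, 6.6]
grip_width: 0.026
gripper_force: 32.0
```

Emit:
{"api": "move_arm", "payload": {
  "rows": [
    [0,0,-0.5,0,-1],
    [0,0,-0.5,0,-1],
    [0,0,0,0,-1],
    [0,0,0,0,-1]
  ]
}}

```text
time: 20.25
ee_pos: [0.4389, 0.1962, 0.2203]
ee_rot: [-0.0, -0.368, 0.93, -0.0]
force: [0.1, -0.6, -2.8]
grip_width: 0.0263
gripper_force: 31.9
```

Emit:
{"api": "move_arm", "payload": {
  "rows": [
    [0,0,-0.5,0,-1],
    [0,0,-0.5,0,-1],
    [0,0,0,0,-1],
    [0,0,0,0,-1]
  ]
}}

```text
time: 20.75
ee_pos: [0.439, 0.1962, 0.2216]
ee_rot: [-0.0, -0.368, 0.93, 0.0]
force: [-0.9, 0.2, -2.3]
grip_width: 0.0262
gripper_force: 31.9
```

Emit:
{"api": "move_arm", "payload": {
  "rows": [
    [0,0,-0.5,0,-1],
    [0,0,0,0,-1],
    [0,0,0,0,-1]
  ]
}}

```text
time: 21.12
ee_pos: [0.439, 0.1963, 0.2222]
ee_rot: [0.0, -0.368, 0.93, 0.0]
force: [-0.5, 0.3, -1.6]
grip_width: 0.0258
gripper_force: 31.9
```

Emit:
{"api": "move_arm", "payload": {
  "rows": [
    [0,0,-0.5,0,-1],
    [0,0,0,0,-1],
    [0,0,0,0,-1]
  ]
}}

```text
time: 21.5
ee_pos: [0.439, 0.1962, 0.2226]
ee_rot: [-0.0, -0.368, 0.93, -0.0]
force: [0.4, -0.6, -2.0]
grip_width: 0.0259
gripper_force: 31.9
```

Emit:
{"api": "move_arm", "payload": {
  "rows": [
    [0,0,-0.5,0,-1],
    [0,0,0,0,-1],
    [0,0,0,0,-1]
  ]
}}

```text
time: 21.88
ee_pos: [0.4389, 0.1962, 0.2229]
ee_rot: [-0.0, -0.368, 0.93, -0.0]
force: [1.0, -0.6, -5.6]
grip_width: 0.0261
gripper_force: 31.8
```

Stop met about 2.7 mm above home, so the force rises from here.

Emit:
{"api": "move_arm", "payload": {
  "rows": [
    [0,0,-0.4,0,-1],
    [0,0,0,0,-1],
    [0,0,0,0,-1]
  ]
}}

```text
time: 22.25
ee_pos: [0.4388, 0.1962, 0.2231]
ee_rot: [-0.0, -0.368, 0.93, -0.0]
force: [2.4, 1.2, -9.9]
grip_width: 0.0258
gripper_force: 31.6
```

Emit:
{"api": "move_arm", "payload": {
  "rows": [
    [0,0,-0.4,0,-1],
    [0,0,0,0,-1],
    [0,0,0,0,-1]
  ]
}}

```text
time: 22.62
ee_pos: [0.4387, 0.1961, 0.2234]
ee_rot: [-0.0, -0.368, 0.93, -0.0]
force: [4.3, 1.2, -16.8]
grip_width: 0.0262
gripper_force: 30.7
```

Emit:
{"api": "move_arm", "payload": {
  "rows": [
    [0,0,0,0,-1]
  ]
}}

```text
time: 22.75
ee_pos: [0.4387, 0.1961, 0.2234]
ee_rot: [-0.0, -0.368, 0.93, -0.0]
force: [3.2, 0.5, -17.8]
grip_width: 0.026
gripper_force: 30.6
```

Emit:
{"api": "move_arm", "payload": {
  "rows": [
    [0,0,0,0,-1],
    [0,0,0,0,-1]
  ]
}}

```text
time: 23.0
ee_pos: [0.4387, 0.1961, 0.2235]
ee_rot: [-0.0, -0.368, 0.93, -0.0]
force: [3.8, 1.0, -18.4]
grip_width: 0.0258
gripper_force: 30.3
```

Emit:
{"api": "move_arm", "payload": {
  "rows": [
    [0,0,0,0,-1],
    [0,0,0,0,-1],
    [0,0,0,0,-1]
  ]
}}

```text
time: 23.38
ee_pos: [0.4387, 0.1961, 0.2236]
ee_rot: [-0.0, -0.368, 0.93, -0.0]
force: [3.4, 1.2, -22.1]
grip_width: 0.0261
gripper_force: 30.1
```

The controller is creeping upward, so I'm backing off slightly now.

Emit:
{"api": "move_arm", "payload": {
  "rows": [
    [0,0,0.5,0,-1],
    [0,0,0,0,-1]
  ]
}}

```text
time: 23.62
ee_pos: [0.4389, 0.1961, 0.2235]
ee_rot: [-0.0, -0.368, 0.93, -0.0]
force: [1.2, -0.0, -17.8]
grip_width: 0.0257
gripper_force: 30.3
```

Emit:
{"api": "move_arm", "payload": {
  "rows": [
    [0,0,0.08,0,-1],
    [0,0,0.08,0,-1]
  ]
}}

```text
time: 23.88
ee_pos: [0.4389, 0.1961, 0.2234]
ee_rot: [-0.0, -0.368, 0.93, -0.0]
force: [-0.1, -0.9, -15.7]
grip_width: 0.0263
gripper_force: 30.4
```

Emit:
{"api": "move_arm", "payload": {
  "rows": [
    [0,0,0.06,0,-1],
    [0,0,0.06,0,-1],
    [0,0,0.06,0,-1]
  ]
}}

```text
time: 24.25
ee_pos: [0.439, 0.1962, 0.2233]
ee_rot: [0.0, -0.368, 0.93, -0.0]
force: [-0.2, 0.9, -11.5]
grip_width: 0.0258
gripper_force: 30.4
```

The pull stayed at roughly 14 to 20 N, net of weight, for about a second, and the valve held. Easing off and lowering it back to the seat.

Emit:
{"api": "move_arm", "payload": {
  "rows": [
    [0,0,0.4,0,-1],
    [0,0,0.4,0,-1],
    [0,0,0.5,0,-1],
    [0,0,0.5,0,-1],
    [0,0,0,0,-1]
  ]
}}

```text
time: 24.88
ee_pos: [0.4398, 0.1967, 0.2221]
ee_rot: [0.001, -0.368, 0.93, 0.0]
force: [-0.7, -0.9, 0.0]
grip_width: 0.0257
gripper_force: 30.6
```

Emit:
{"api": "move_arm", "payload": {
  "rows": [
    [0,0,0.6,0,-1],
    [0,0,0.6,0,-1],
    [0,0,0.5,0,-1],
    [0,0,0,0,-1],
    [0,0,0,0,-1]
  ]
}}

```text
time: 25.5
ee_pos: [0.4393, 0.1965, 0.2204]
ee_rot: [0.001, -0.369, 0.93, 0.0]
force: [-2.3, -0.0, 5.1]
grip_width: 0.026
gripper_force: 30.7
```

Emit:
{"api": "move_arm", "payload": {
  "rows": [
    [0,0,-0.4,0,-1],
    [0,0,0,0,-0.3],
    [0,0,0,0,0],
    [0,0,0,0,0.5],
    [0,0,0,0,1]
  ]
}}

```text
time: 26.12
ee_pos: [0.439, 0.1962, 0.2198]
ee_rot: [-0.0, -0.368, 0.93, -0.0]
force: [0.5, -0.0, -0.3]
grip_width: 0.0552
gripper_force: 0.0
```

Emit:
{"api": "move_arm", "payload": {
  "rows": [
    [0,0,0,0,1],
    [0,0,0,0,1],
    [0,0,0,0,1],
    [0,0,0,0,1]
  ]
}}

```text
time: 26.62
ee_pos: [0.439, 0.1962, 0.22]
ee_rot: [-0.0, -0.368, 0.93, 0.0]
force: [0.4, -0.8, 0.2]
grip_width: 0.0873
gripper_force: 0.0
```

```bash
python3 goto.py .4390 .1961 .22
```

```text
26.625 [0.439  0.1962 0.22  ] yaw x -136.77 zaxis [-0.  0. -1.] tool shift mm [ 0.1 -0.1 -0. ] F [ 0.38 -0.75  0.17] M [ 0.04  0.06 -0.03] [ 0.83  0.05 -0.44 -0.   -1.08 -1.65] 0.08732986404627963 0.0
```

Emit:
{"api": "move_arm", "payload": {
  "rows": [
    [0,0,-10,0,1],
    [0,0,-25,0,1],
    [0,0,-40,0,1],
    [0,0,-45,0,1],
    [-20,0,-20,0,1]
  ]
}}

```text
time: 27.25
ee_pos: [0.454, 0.2099, 0.3643]
ee_rot: [0.003, -0.368, 0.93, 0.001]
force: [1.0, 0.3, -0.6]
grip_width: 0.0873
gripper_force: 0.0
```

Emit:
{"api": "move_arm", "payload": {
  "rows": [
    [-40,0,0,0,1],
    [-20,0,0,0,1],
    [0,0,0,0,1],
    [0,0,0,0,1]
  ]
}}

```text
time: 27.75
ee_pos: [0.4971, 0.2507, 0.3603]
ee_rot: [-0.0, -0.368, 0.93, -0.0]
force: [-0.8, -0.8, 0.2]
grip_width: 0.0874
gripper_force: 0.0
```

```bash
python3 look.py 10 wrist,scene,side valve,valve_grip; python3 - <<'E'
from h import *
c,im=load("wrist",10)
for p in([.4395,.1964,.237],[.4395,.1964,.166]): print(proj(c,p,True).round(1))
n,l,s,ce=cv2.connectedComponentsWithStats(red(im))
for i in range(1,n):
  if s[i,4]>30:
    r=ray(c,ce[i],True); print(s[i],ce[i].round(1),(r[0]+r[1]*(.237-r[0][2])/r[1][2]).round(4))
_,sc=load("scene",10)
cv2.imwrite("pics/f.png",np.hstack([cv2.resize(im[20:270,130:380],(400,400)),cv2.resize(sc[150:310,130:290],(400,400))]))
E
```

```text
27.75 [0.4971 0.2507 0.3603] [-0.000e+00 -3.683e-01  9.297e-01 -1.000e-04] [ 0.82  0.11 -0.06  0.   -1.4  -1.64] [-0.79318539 -0.82479445  0.20403565]
wrist 297.3186396354542 [0.445 0.202 0.5  ] [ 0.19  0.18 -0.96]
wrist valve [0.4499 0.2026 0.2242] 0.68 [256.  111.7]
wrist valve_grip [0.446  0.2062 0.2268] 0.69 [261.8 111.3]
wrist valve_grip [0.4471 0.171  0.1428] 0.3 [239.   91.2]
scene 352.2363272038825 [-0.15   0.551  0.718] [ 0.64 -0.53 -0.55]
scene valve [ 0.4862 -0.3813  0.0059] 0.61 [338.6 193.6]
scene valve [0.4362 0.2068 0.2139] 0.6 [208.  214.9]
scene valve_grip [0.4314 0.2013 0.2188] 0.83 [210.9 213.3]
scene valve_grip [0.4052 0.2093 0.1171] 0.27 [216.6 252.6]
side 386.29141056531193 [ 0.086 -0.948  0.973] [ 0.34  0.7  -0.63]
side valve [0.4379 0.187  0.2122] 0.65 [202.7 149.3]
side valve [0.4303 0.1234 0.1088] 0.26 [209.7 182.1]
side valve_grip [0.4402 0.1882 0.2094] 0.43 [203.3 149.6]
[258.9  98.6]
[258.9 100.5]
[250  90  19  19 288] [259.   99.1] [0.4398 0.1968 0.237 ]
[242  92   7  22  41] [243.9 104. ] [0.4519 0.1901 0.237 ]
[248 143  23  11 209] [258.9 147.9] [0.4715 0.2265 0.237 ]
```

View pics/f.png

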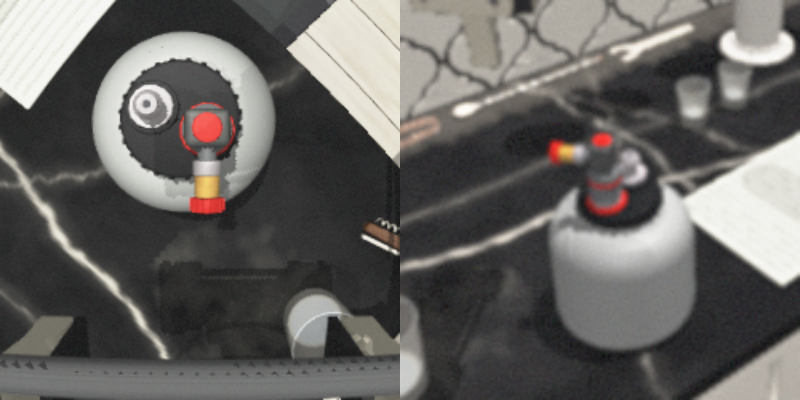

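The valve stands upright and seated on the red-ringed gas post, with its cap within 0.5 mm of where it was predicted. The beer post is empty and the gripper is clear, so I'm handing in.

```bash
python3 -c "
from h import *
print(robot.hand_in())"
```

```text
the job is handed in; nothing more can be done
None
```

I pressed the valve home on the gas post (about 26 N) and it held under a pull of about 14–20 N for a second, so it is locked, upright and released; creep took the pull above 16 N, with one raw reading of 22.1 N (about 20 N net of the valve's weight), and the job is handed in.

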